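# Wind open the bar press and set its tray on the marble slab

### The arm

A 6-joint arm with a two-finger parallel gripper is mounted at the origin on the work surface. World frame = base frame: x ahead of the robot, y to its left, z up, the work surface at z = 0. Lengths are in m, angles in rad, forces in N, time in s.
With the tool pointing down it reaches from about 0.3 to 0.95 m from the base axis. Payload 3.1 kg.
Tool frame: the origin (TCP) lies between the finger pads; the fingertips stand 17 mm ahead of it and the grasp point (between the pads) lies 2 mm behind it; z points along the fingers, y is the line along which they close (so a half turn about z gives the same grasp; the last joint's range is limited). The gripper opens to 85 mm and grips with 20 to 120 N. Pads are 22 mm wide; open, the fingers measure 114 mm over their backs; the gripper's body (76 mm by 85 mm) begins 54 mm behind the grasp point. The pads swing forward as they close: fully open they stand 13 mm farther back than shut.
Start: joints at [1.114, 0.308, 1.634, -0, 1.2, -0.07], TCP at [0.236, 0.579, 0.248] pointing down, gripper open.
Joint ranges: [-3.06, 3.06], [-0.79, 1.96], [0.05, 2.63], [-1.19, 4.34], [0.05, 2.64], [-2.94, 2.94]. Speed limits (rad/s): [2.79, 2.79, 3.14, 3.14, 3.14, 3.14].

### API

Orientations are given as a rotation vector (axis times angle).
In Python, from cell import manip gives the robot as it stands.
- The arm moves only by the tool drive_tool, never from a script. Its argument "commands" is a list of rows, each a list of 5 numbers: the gripper's target within -1 to 1 (shut at 1, half-way at 0, fully open at -1), then the shift along the world's x, y, z in mm, then the turn about the world's z in degrees. In form: [[grip, tx, ty, tz, yaw], ...]. A call has 1 to 12 rows; each row is the pose to reach, as a shift and turn from the pose commanded when the call began; what a row does not reach only later rows make up. A row lasts 1/8 s, in which the tool goes at most 62.5 mm and 10.7 degrees, less where a joint would pass 70% of its speed; a pose out of reach is approached as far as the arm can. A call with a gripper value outside its range is refused whole. The fingers move at their own pace and stop on an object; "squeeze" is the grip in N (left out, the last holds). Time passes only in rows, so rows that repeat a pose let the fingers close. It gives the time, the measured TCP pose, the force, the opening and the grip force at its end, in the units of the state.
- manip.state(): the state, without advancing time (a new reading comes with each control period).
- manip.read_camera(name): name is "side" or "top" or "wrist"; returns a dict with "color" (420x560x3 uint8, red, green, blue), "camera_matrix" (3x3 intrinsics, pixels), "dist_coeffs" ([k1, k2, p1, p2, k3] as OpenCV has them; the pictures are not rectified), "rvec" (rotation vector, rad) and "tvec" (3), from world to camera coordinates, as OpenCV has them. Camera axes: x right, y down, z forward; pixel columns grow to the right and rows downward; lengths in m; the calibration is good to about 2 mm. A picture is of the moment at which its call begins. There is no depth.
- manip.close_job(): hands the job in; it is judged then, once.
The state is a dict: "clock": time; "q": joint angles; "joint_velocities": joint speeds; "joint_efforts": joint torques, N m; "eef_pos": TCP position; "eef_rot": TCP orientation; "ft_force": force on the tool from outside, world axes, zero at the start; "moment": the same for the moment, N m; "opening": finger opening in m; "gripper_force": force on a finger pad.
Only numpy, scipy, OpenCV 4.12 (cv2) and the standard library are available. Lean on these libraries where they do the work, as an engineer would, in place of code of your own. Each camera call takes 0.05 s, during which the arm holds its last target. There are 200 camera calls.

### The job

Wind the bar press fully open by turning its handwheel anticlockwise (seen from above), following it as it rises, while the tray stays where it is under the press. Then draw the tray out, carry it level and set it down gently, wholly on the marble slab along the slab's length. Leave the press open and the other things on the counter where they are.

Things in the scene. Friction and masses are not known exactly. Their poses are not given: they have to be found in the camera images.
- press: Grey cast C-frame bench press for nougat bars, fixed to the counter. Origin on the counter under the screw axis; z up; its open front faces its own -x, the column stands on +x. Bed: a bar 40 wide, top 30 above the counter, from x -180 to +70. Column x 70 to 120, 56 wide, 155 tall. Overhanging head x -30 to 120, 56 wide, from 120 to 155 above the counter. (Sizes in mm.)
- screw_axis (a point): Point on the vertical screw axis (x = y = 0 of the press) at the top of the head, 155 above the counter. (Sizes in mm.)
- stem (a joint): Rise of the screw with its pressing plate and handwheel, m: 0 shut, 0.026 fully open (stop). It rises 20 mm per anticlockwise turn (0.00318 m per rad) and stays where it is left. The plate, steel, 56 (x) x 34 (y) x 12 thick, has its underside 49 above the counter at 0 (inside the tray, 1 above the nougat, 11 below the tray's rim). (Sizes in mm.)
- wheel (a joint): Turn of the handwheel, rad, anticlockwise from above positive, 0 shut to 8.17 at the open stop; starts somewhere from 0 to 0.9. Geared to the stem; stiff, 0.1 N m. Dark steel, three spokes, rim radius 42 to the middle of the 12 thick rim; the rim's mid-plane is 192 above the counter plus the stem's rise. (Sizes in mm.)
- crank_mid (a point): Middle of the grip length of the handwheel's black crank handle: an upright round post 16 in diameter that spins freely on its pin, standing on the rim 42 from the screw axis. The post reaches from 6 to 48 above the rim's mid-plane; this point is 30 above it (so 222 above the counter plus the rise). (Sizes in mm.)
- tray: Loose open aluminium tray of pressed dark nougat, 200 (x) x 52 (y) x 30 tall, walls 4, about 0.35 kg (0.25 to 0.45). Origin at the centre of its underside. It starts on the bed (underside 30 above the counter), its length nearly along the press's x (within 0.04 rad), its centre about 60 in front (-x) of the screw axis, so its front half sticks out of the press and its rear is under the plate. Its 52 wide sides overhang the bed by 6 each. (Sizes in mm.)
- tray_near (a point): Middle of the tray's underside at its own -x end (the end out of the press).
- tray_far (a point): Middle of the tray's underside at its own +x end.
- slab: White marble slab, 250 (x) x 140 (y) x 16 thick, fixed flat on the counter on the other side of the middle from the press. Origin at the centre of its underside. (Sizes in mm.)
- spatula: Bystander: spatula lying between press and slab, low. Origin at its underside.
- gift_box: Bystander: small cardboard box, 60 x 45 x 25, between press and slab further back. Origin at its underside. (Sizes in mm.)
- jar: Bystander: closed jar, 80 in diameter, 110 tall, at the left. Origin at its underside. (Sizes in mm.)
- tin: Bystander: copper tin, 72 in diameter, 80 tall, at the right. Origin at its underside. (Sizes in mm.)
- bowl: Bystander: white bowl of pralines, 112 wide, 40 tall, at the left near the robot. Origin at its underside. (Sizes in mm.)
- cup: Bystander: white mug, 80 tall, at the right near the robot. Origin at its underside. (Sizes in mm.)

How it is judged:
By the outcome, as a careful person would: the job done as asked, in the order asked, and still so for the second after the job is handed in, with the robot touching nothing.
It also fails if it takes over 72 s, if anything falls off the work surface, if the arm or the gripper's body presses on something with over 40 N, if the wrist force passes 120 N, or if a joint passes its speed limit or range.

## Working session

There is one attempt and no reset: what is moved stays moved. The work goes in short steps, Python scripts to look and compute and a tool call to move; the robot and the scene stay as the last step left them, time stands still between calls to the robot, and variables do not carry over. Pictures are saved under pics/ and viewed, at most 10 in all, crops included, and the job is handed in when it is done.

Besides the shell and the picture viewer there is one more tool, called after ">>>" by a JSON object that holds its "fn" and its "kwargs". drive_tool: Moves the arm, as the interface text tells. Its arguments: {"type":"object","properties":{"commands":{"type":"array","items":{"type":"array","items":{"type":"number"}}},"squeeze":{"type":"number"}},"required":["commands"]}

```bash
mkdir -p pics; cat > h.py <<'E'
import numpy as np, cv2
from cell import manip
def shot(n,f):
    c=manip.read_camera(n); cv2.imwrite('pics/'+f,c['color'][:,:,::-1]); np.savez('pics/'+n+'.npz',**{k:c[k] for k in('camera_matrix','dist_coeffs','rvec','tvec','color')}); return c
def cam(n): return np.load('pics/'+n+'.npz')
def ray(c,uv,z):
    p=cv2.undistortPoints(np.array([[uv]],float),c['camera_matrix'],c['dist_coeffs'])[0,0]
    R=cv2.Rodrigues(c['rvec'])[0]; o=-R.T@c['tvec'].ravel(); d=R.T@np.array([*p,1]); return o+d*(z-o[2])/d[2]
def proj(c,P): return cv2.projectPoints(np.array(P,float).reshape(-1,1,3),c['rvec'],c['tvec'],c['camera_matrix'],c['dist_coeffs'])[0][:,0]
E
python3 - <<'E'
from h import *
a=shot('top','top1.png');b=shot('side','side1.png')
print(manip.state())
for c in(a,b): print(-cv2.Rodrigues(c['rvec'])[0].T@np.array(c['tvec']).ravel())
E
```

```text
{'clock': 0.1, 'q': array([ 1.11429319e+00,  3.08950460e-01,  1.63504182e+00,  1.08939796e-05,
        1.19972267e+00, -6.97164038e-02]), 'joint_velocities': array([-9.26210658e-04, -1.30914801e-03, -3.71361448e-03, -1.44403956e-03,
       -6.54363562e-05, -5.63661432e-04]), 'joint_efforts': array([-8.91590189e-04, -4.16410840e+01, -2.77644163e+01, -9.98495852e-05,
        3.97767100e-03, -6.49442953e-07]), 'eef_pos': array([0.23547775, 0.57817784, 0.24714994]), 'eef_rot': array([-0.60368083, -3.08247207,  0.00321426]), 'ft_force': array([-0.68595513,  0.20519901,  0.11626   ]), 'moment': array([-0.00051357,  0.03188542,  0.02993338]), 'gripper_force': 0.0, 'opening': 0.08530933013048535}
[0.32761293 0.00153822 1.48111616]
[ 0.29179383 -0.96154633  0.81031027]
```

View pics/top1.png

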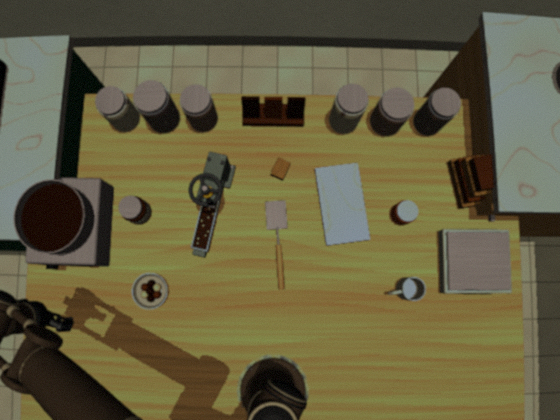

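View pics/side1.png

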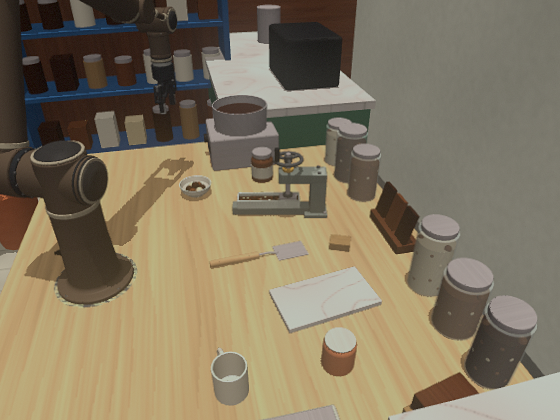

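Top view: press wheel near (206,189), tray front near (202,250), slab corners near (317,168), (356,164), (369,239), (327,244). I'll enlarge to read these more closely.

```bash
python3 - <<'E'
from h import *
c=cam('top')['color'][:,:,::-1]; s=cam('side')['color'][:,:,::-1]
r=lambda im,x,y,w,h,k:cv2.resize(im[y:y+h,x:x+w],None,fx=k,fy=k,interpolation=cv2.INTER_CUBIC)
A=r(c,180,145,66,115,5); B=r(s,225,140,110,80,4)
o=np.zeros((575,780,3),np.uint8); o[:575,:330]=A; o[:320,335:775]=B
C=r(c,305,155,75,97,2.5); o[325:325+C.shape[0],335:335+C.shape[1]]=C
cv2.imwrite('pics/crop1.png',o)
E
```

```text
(no output)
```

View pics/crop1.png

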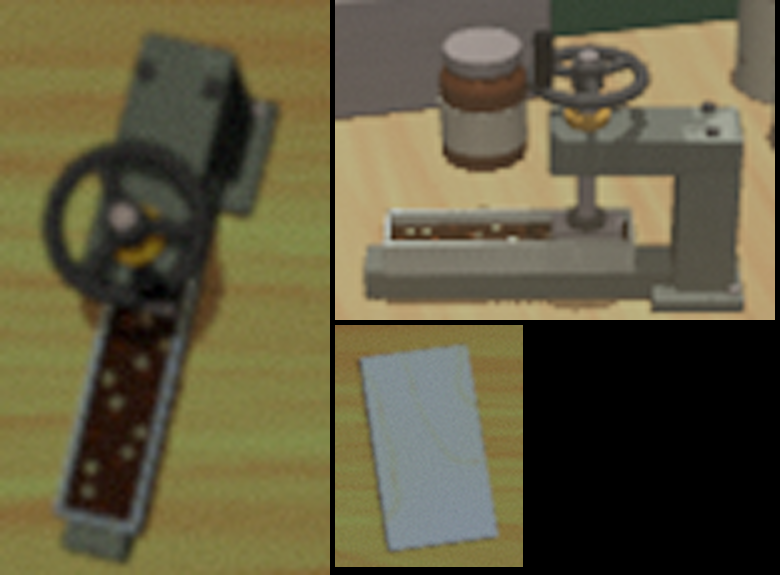

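Crop: rim centre about (128,223), handle about (150,285) in the crop's left panel and (543,32)–(543,90) in the side panel; the tray's front rim corners are about (60,513) and (138,528).

```bash
python3 - <<'E'
from h import *
c=cam('top'); s=cam('side')
t=lambda u,v:(180+u/5,145+v/5)
q=lambda u,v:(225+(u-335)/4,140+v/4)
w=lambda u,v:(305+(u-335)/2.5,155+(v-325)/2.5)
P=lambda n,p:print(n,np.round(p,4))
P('wheel',ray(c,t(128,223),.194)); P('wheel side',ray(s,q(595,77),.194))
P('handle',ray(c,t(150,280),.23)); P('h side mid',ray(s,q(543,61),.22));P('h side top',ray(s,q(543,32),.242))
P('traycorners',[ray(c,t(*p),.06) for p in((58,513),(138,530),(105,305),(187,312))])
P('bedfront',[ray(c,t(*p),.03) for p in((62,548),(127,562))])
P('headback',[ray(c,t(*p),.155) for p in((145,35),(235,55),(118,150))])
S=np.array([ray(c,w(*p),.016) for p in((361,357),(467,345),(497,537),(389,550))])
P('slab',S);P('slabc',S.mean(0));d=(S[0]+S[1]-S[2]-S[3])[:2];print(np.degrees(np.arctan2(d[1],d[0])),np.linalg.norm(d)/2)
E
```

```text
wheel [0.582  0.1933 0.194 ]
wheel side [0.5897 0.1889 0.194 ]
handle [0.5438 0.1749 0.23  ]
h side mid [0.5458 0.1739 0.22  ]
h side top [0.5467 0.1773 0.242 ]
traycorners [[0.4296 0.2497 0.06  ]
 [0.4201 0.2008 0.06  ]
 [0.5573 0.2256 0.06  ]
 [0.5536 0.1751 0.06  ]]
bedfront [[0.4102 0.2517 0.03  ]
 [0.4023 0.2112 0.03  ]]
headback [[0.7012 0.1934 0.155 ]
 [0.6897 0.1406 0.155 ]
 [0.6325 0.2065 0.155 ]]
slab [[ 0.6928 -0.1279  0.016 ]
 [ 0.7109 -0.2641  0.016 ]
 [ 0.4646 -0.2987  0.016 ]
 [ 0.4468 -0.163   0.016 ]]
slabc [ 0.5788 -0.2134  0.016 ]
8.05707131626144 0.24857966041891216
```

>>> {"fn": "drive_tool", "kwargs": {"commands": [[-1, 20, -25, 25, 5], [-1, 60, -80, 50, 11], [-1, 95, -125, 50, 11], [-1, 130, -170, 50, 11], [-1, 165, -215, 50, 11], [-1, 200, -260, 50, 11], [-1, 235, -305, 50, 11], [-1, 270, -350, 50, 11], [-1, 300, -390, 50, 11], [-1, 308, -403, 50, 11], [-1, 308, -403, 50, 11]], "squeeze": 25}}

```text
clock: 1.48
eef_pos: [0.5437, 0.1752, 0.2977]
eef_rot: [-0.308, -3.125, -0.0]
ft_force: [-0.5, 0.6, -1.1]
opening: 0.0855
gripper_force: 0.0
```

```bash
python3 - <<'E'
from h import *
c=shot('wrist','w1.png'); print(manip.state()['q'])
C=np.array([.582,.1925]);print(-cv2.Rodrigues(c['rvec'])[0].T@np.array(c['tvec']).ravel())
print(proj(c,[[.5445,.175,.24],[.5445,.175,.2],[*C,.194]]).round(0))
E
```

```text
[ 2.36851997e-01  1.62789947e-01  1.71064813e+00  9.96661724e-04
  1.26951518e+00 -1.13882706e+00]
[0.47382355 0.18994527 0.4222239 ]
[[277. 238.]
 [277. 217.]
 [310. 257.]]
```

View pics/w1.png

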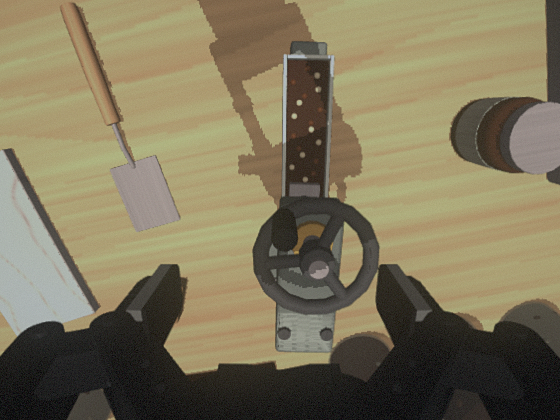

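```bash
python3 - <<'E'
from h import *
c=cam('wrist')
for n,uv,z in(('rim',(316,255),.194),('htop',(284,241),.241),('hbase',(287,214),.2),('trayfl',(285,57),.06),('trayfr',(334,57),.06)): print(n,ray(c,uv,z).round(4))
E
```

```text
rim [0.5812 0.1971 0.194 ]
htop [0.5466 0.1788 0.241 ]
hbase [0.5437 0.1822 0.2   ]
trayfl [0.4247 0.2066 0.06  ]
trayfr [0.4341 0.2551 0.06  ]
```

The wrist view shows the handle post at (284,241) top to (287,214) base, rim centre (316,255) and tray front (285..334,57). The handle is about 3–4 mm to +y of the tool, so I'll correct for that and descend.

>>> {"fn": "drive_tool", "kwargs": {"commands": [[-1, 2, 3, -20, 0], [-1, 2, 3, -50, 0], [-1, 2, 3, -75, 0], [-1, 2, 3, -75, 0], [1, 2, 3, -75, 0], [1, 2, 3, -75, 0], [1, 2, 3, -75, 0], [1, 2, 3, -75, 0], [1, 2, 3, -75, 0], [1, 2, 3, -75, 0]], "squeeze": 25}}

```text
clock: 2.78
eef_pos: [0.546, 0.1787, 0.2241]
eef_rot: [0.306, 3.126, 0.0]
ft_force: [-2.8, -1.3, 5.6]
opening: 0.0155
gripper_force: 25.5
```

```bash
python3 - <<'E'
from h import *
c=shot('wrist','w2.png'); s=manip.state();print(s['ft_force'],s['gripper_force'],s['opening'],s['eef_pos'])
E
```

```text
[-2.12215468 -1.69699672  5.53145469] 25.557638704776764 0.01490019693824889 [0.54602669 0.17872006 0.22406076]
```

View pics/w2.png

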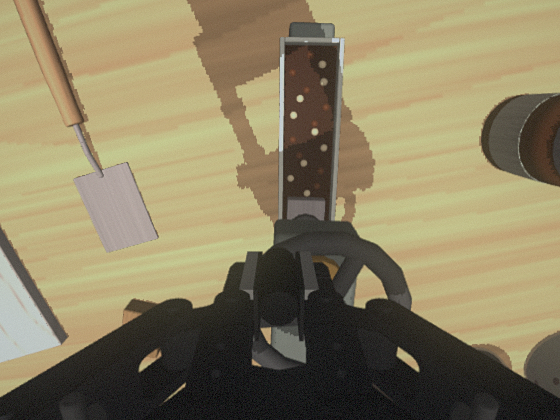

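The wrist view shows the post held between the pads at (280,290). Next I'll work out the circle.

```bash
cat >> h.py <<'E'
def circ(f0,n=12,step=10,r=42,z0=0):
    f=np.radians(f0+step*np.arange(n+1)); p=r*np.c_[np.cos(f),np.sin(f)]; p=p-p[0]
    return [[1,*np.round(p[i],1).tolist(),round(z0+i*step/18,1),0] for i in range(1,n+1)]
E
python3 -c "
from h import *
print(circ(-155.4,z0=1)); print(circ(-35.4)); print(circ(84.6));print(circ(-155.4+360))"
```

```text
[[1, 3.6, -6.4, 1.6, 0], [1, 8.3, -12.0, 2.1, 0], [1, 13.9, -16.8, 2.7, 0], [1, 20.2, -20.5, 3.2, 0], [1, 27.0, -23.0, 3.8, 0], [1, 34.2, -24.3, 4.3, 0], [1, 41.6, -24.4, 4.9, 0], [1, 48.8, -23.2, 5.4, 0], [1, 55.7, -20.7, 6.0, 0], [1, 62.0, -17.1, 6.6, 0], [1, 67.7, -12.4, 7.1, 0], [1, 72.4, -6.8, 7.7, 0]]
[[1, 3.7, 6.3, 0.6, 0], [1, 6.3, 13.2, 1.1, 0], [1, 7.6, 20.4, 1.7, 0], [1, 7.6, 27.7, 2.2, 0], [1, 6.4, 34.9, 2.8, 0], [1, 4.0, 41.8, 3.3, 0], [1, 0.3, 48.2, 3.9, 0], [1, -4.3, 53.8, 4.4, 0], [1, -9.9, 58.6, 5.0, 0], [1, -16.2, 62.3, 5.6, 0], [1, -23.1, 64.8, 6.1, 0], [1, -30.3, 66.1, 6.7, 0]]
[[1, -7.3, 0.1, 0.6, 0], [1, -14.5, -1.2, 1.1, 0], [1, -21.4, -3.6, 1.7, 0], [1, -27.8, -7.2, 2.2, 0], [1, -33.4, -11.9, 2.8, 0], [1, -38.2, -17.5, 3.3, 0], [1, -41.9, -23.8, 3.9, 0], [1, -44.4, -30.7, 4.4, 0], [1, -45.8, -37.9, 5.0, 0], [1, -45.8, -45.2, 5.6, 0], [1, -44.6, -52.4, 6.1, 0], [1, -42.1, -59.3, 6.7, 0]]
[[1, 3.6, -6.4, 0.6, 0], [1, 8.3, -12.0, 1.1, 0], [1, 13.9, -16.8, 1.7, 0], [1, 20.2, -20.5, 2.2, 0], [1, 27.0, -23.0, 2.8, 0], [1, 34.2, -24.3, 3.3, 0], [1, 41.6, -24.4, 3.9, 0], [1, 48.8, -23.2, 4.4, 0], [1, 55.7, -20.7, 5.0, 0], [1, 62.0, -17.1, 5.6, 0], [1, 67.7, -12.4, 6.1, 0], [1, 72.4, -6.8, 6.7, 0]]
```

>>> {"fn": "drive_tool", "kwargs": {"commands": [[1, 3.6, -6.4, 1.6, 0], [1, 8.3, -12.0, 2.1, 0], [1, 13.9, -16.8, 2.7, 0], [1, 20.2, -20.5, 3.2, 0], [1, 27.0, -23.0, 3.8, 0], [1, 34.2, -24.3, 4.3, 0]], "squeeze": 40}}

```text
clock: 3.58
eef_pos: [0.5804, 0.1537, 0.2275]
eef_rot: [-0.306, -3.126, 0.002]
ft_force: [-4.7, -0.9, 3.2]
opening: 0.0147
gripper_force: 39.2
```

>>> {"fn": "drive_tool", "kwargs": {"commands": [[1, 7.4, -0.1, 0.6, 0], [1, 14.6, 1.1, 1.1, 0], [1, 21.5, 3.6, 1.7, 0], [1, 27.8, 7.2, 2.2, 0], [1, 33.5, 11.9, 2.8, 0], [1, 38.2, 17.5, 3.3, 0]]}}

```text
clock: 4.32
eef_pos: [0.6193, 0.172, 0.231]
eef_rot: [0.305, 3.125, -0.001]
ft_force: [-0.2, -5.0, 2.3]
opening: 0.0147
gripper_force: 39.1
```

>>> {"fn": "drive_tool", "kwargs": {"commands": [[1, 3.7, 6.3, 0.6, 0], [1, 6.3, 13.2, 1.1, 0], [1, 7.6, 20.4, 1.7, 0], [1, 7.6, 27.7, 2.2, 0], [1, 6.4, 34.9, 2.8, 0], [1, 4.0, 41.8, 3.3, 0], [1, 0.3, 48.2, 3.9, 0], [1, -4.3, 53.8, 4.4, 0], [1, -9.9, 58.6, 5.0, 0], [1, -16.2, 62.3, 5.6, 0], [1, -23.1, 64.8, 6.1, 0], [1, -30.3, 66.1, 6.7, 0]]}}

```text
clock: 5.82
eef_pos: [0.588, 0.2376, 0.2376]
eef_rot: [0.305, 3.125, -0.002]
ft_force: [3.7, -5.8, 1.1]
opening: 0.0151
gripper_force: 39.1
```

>>> {"fn": "drive_tool", "kwargs": {"commands": [[1, -7.3, 0.1, 0.6, 0], [1, -14.5, -1.2, 1.1, 0], [1, -21.4, -3.6, 1.7, 0], [1, -27.8, -7.2, 2.2, 0], [1, -33.4, -11.9, 2.8, 0], [1, -38.2, -17.5, 3.3, 0], [1, -41.9, -23.8, 3.9, 0], [1, -44.4, -30.7, 4.4, 0], [1, -45.8, -37.9, 5.0, 0], [1, -45.8, -45.2, 5.6, 0], [1, -44.6, -52.4, 6.1, 0], [1, -42.1, -59.3, 6.7, 0]]}}

```text
clock: 7.32
eef_pos: [0.5454, 0.1798, 0.2441]
eef_rot: [-0.306, -3.126, -0.004]
ft_force: [1.5, 3.7, -2.1]
opening: 0.0148
gripper_force: 39.1
```

```bash
python3 - <<'E'
from h import *
c=shot('wrist','w3.png'); s=manip.state();print(s['ft_force'],s['gripper_force'],s['opening'],s['eef_pos'])
print(circ(-155.4,n=10,step=5),circ(-105.4,n=12,step=5))
E
```

```text
[ 1.44720108  3.09862707 -1.81623419] 39.16074514389038 0.014846705762443528 [0.5458683  0.17869562 0.24421511]
[[1, 1.7, -3.3, 0.3, 0], [1, 3.6, -6.4, 0.6, 0], [1, 5.8, -9.3, 0.8, 0], [1, 8.3, -12.0, 1.1, 0], [1, 11.0, -14.5, 1.4, 0], [1, 13.9, -16.8, 1.7, 0], [1, 16.9, -18.7, 1.9, 0], [1, 20.2, -20.5, 2.2, 0], [1, 23.5, -21.9, 2.5, 0], [1, 27.0, -23.0, 2.8, 0]] [[1, 3.6, -0.8, 0.3, 0], [1, 7.2, -1.3, 0.6, 0], [1, 10.9, -1.5, 0.8, 0], [1, 14.5, -1.4, 1.1, 0], [1, 18.2, -0.9, 1.4, 0], [1, 21.7, -0.2, 1.7, 0], [1, 25.2, 0.9, 1.9, 0], [1, 28.6, 2.3, 2.2, 0], [1, 31.9, 4.0, 2.5, 0], [1, 35.0, 5.9, 2.8, 0], [1, 37.9, 8.1, 3.1, 0], [1, 40.6, 10.6, 3.3, 0]]
```

View pics/w3.png

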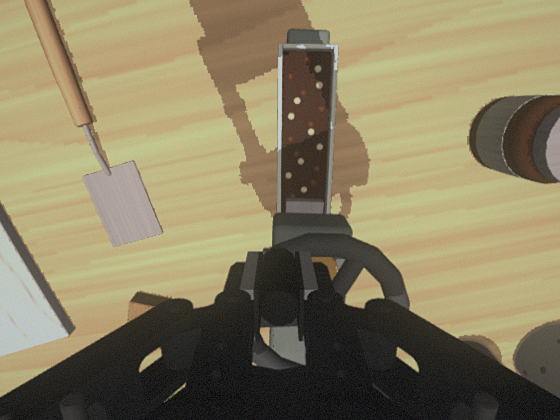

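The handle is still held at (280,290) after one full turn, and the wheel has risen. I'll continue to the stop in small steps.

>>> {"fn": "drive_tool", "kwargs": {"commands": [[1, 1.7, -3.3, 0.3, 0], [1, 3.6, -6.4, 0.6, 0], [1, 5.8, -9.3, 0.8, 0], [1, 8.3, -12.0, 1.1, 0], [1, 11.0, -14.5, 1.4, 0], [1, 13.9, -16.8, 1.7, 0], [1, 16.9, -18.7, 1.9, 0], [1, 20.2, -20.5, 2.2, 0], [1, 23.5, -21.9, 2.5, 0], [1, 27.0, -23.0, 2.8, 0]]}}

```text
clock: 8.62
eef_pos: [0.5726, 0.1552, 0.247]
eef_rot: [-0.305, -3.126, 0.002]
ft_force: [-3.4, 1.4, 0.8]
opening: 0.0151
gripper_force: 39.4
```

>>> {"fn": "drive_tool", "kwargs": {"commands": [[1, 3.6, -0.8, 0.3, 0], [1, 7.2, -1.3, 0.6, 0], [1, 10.9, -1.5, 0.8, 0], [1, 14.5, -1.4, 1.1, 0]]}}

```text
clock: 9.12
eef_pos: [0.5876, 0.1536, 0.2481]
eef_rot: [0.305, 3.127, -0.003]
ft_force: [-3.1, -2.5, 3.0]
opening: 0.015
gripper_force: 39.4
```

>>> {"fn": "drive_tool", "kwargs": {"commands": [[1, 3.7, 0.5, 0.3, 0], [1, 7.2, 1.2, 0.6, 0]]}}

```text
clock: 9.38
eef_pos: [0.5894, 0.1539, 0.248]
eef_rot: [-0.304, -3.113, 0.009]
ft_force: [-19.1, -7.0, 10.5]
opening: 0.0151
gripper_force: 40.5
```

>>> {"fn": "drive_tool", "kwargs": {"commands": [[1, 3.5, 1.1, 0.2, 0], [1, 3.5, 1.1, 0.2, 0]]}}

```text
clock: 9.62
eef_pos: [0.5897, 0.154, 0.248]
eef_rot: [-0.302, -3.105, 0.014]
ft_force: [-22.9, -7.3, 13.0]
opening: 0.0149
gripper_force: 40.8
```

>>> {"fn": "drive_tool", "kwargs": {"commands": [[1, 3.4, 1.4, 0.3, 0], [1, 3.4, 1.4, 0.3, 0]]}}

```text
clock: 9.88
eef_pos: [0.5902, 0.1542, 0.2479]
eef_rot: [-0.301, -3.098, 0.02]
ft_force: [-29.5, -10.5, 15.9]
opening: 0.0149
gripper_force: 41.3
```

The stop is reached: the force builds with no further travel. I'll unload, open the fingers part-way because the hub is close, and rise.

>>> {"fn": "drive_tool", "kwargs": {"commands": [[1, -6, -1.5, -0.4, 0], [1, -11.5, -3, -0.8, 0], [1, -11.5, -3, -0.8, 0]]}}

```text
clock: 10.25
eef_pos: [0.5886, 0.1538, 0.2482]
eef_rot: [-0.305, -3.124, 0.005]
ft_force: [-5.9, -3.5, 3.7]
opening: 0.0149
gripper_force: 39.6
```

>>> {"fn": "drive_tool", "kwargs": {"commands": [[0.3, 0, 0, 0, 0], [0.3, 0, 0, 0, 0], [0.3, 0, 0, 0, 0], [0.3, 0, 0, 20, 0], [0.3, 0, 0, 60, 0], [0.3, 0, 0, 80, 0], [0.3, 0, 0, 80, 0]]}}

```text
clock: 11.12
eef_pos: [0.5914, 0.1555, 0.3317]
eef_rot: [0.305, 3.121, 0.003]
ft_force: [-0.7, -0.6, 0.4]
opening: 0.0296
gripper_force: 0.0
```

>>> {"fn": "drive_tool", "kwargs": {"commands": [[0.3, -40, 23, 0, 0], [0.3, -80, 46, 0, 0], [-1, -113, 66, 0, 0], [-1, -113, 66, -50, 0], [-1, -113, 66, -100, 0], [-1, -113, 66, -150, 0], [-1, -113, 66, -192, 0], [-1, -113, 66, -192, 0]], "squeeze": 60}}

```text
clock: 12.12
eef_pos: [0.4722, 0.2194, 0.1316]
eef_rot: [-0.305, -3.116, 0.008]
ft_force: [-0.3, 0.3, 0.6]
opening: 0.0853
gripper_force: 0.0
```

```bash
python3 - <<'E'
from h import *
c=shot('wrist','w4.png'); s=manip.state();print(s['ft_force'],s['eef_rot'],s['opening'],s['eef_pos'])
E
```

```text
[-0.31096733 -0.57116076 -0.33747547] [-0.30507616 -3.12146131  0.00390363] 0.08541466551038267 [0.474762   0.22035265 0.13434227]
```

View pics/w4.png

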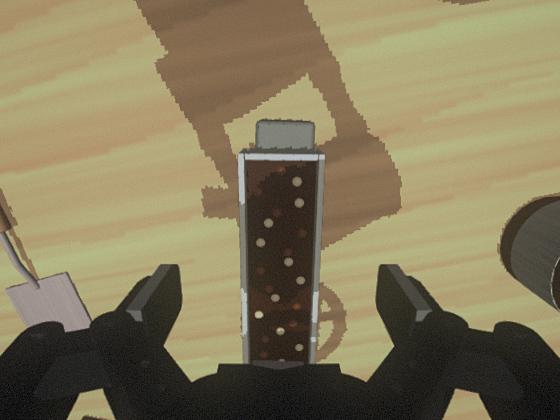

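The wrist view shows the tray centred between the fingers: front corners at (239,154) and (324,155), sides straight in the image. I'll descend and grip.

>>> {"fn": "drive_tool", "kwargs": {"commands": [[-1, 0, 0, -40, 0], [-1, 0, 0, -70, 0], [-1, 0, 0, -85, 0], [-1, 0, 0, -85, 0], [-1, 0, 0, -85, 0]]}}

```text
clock: 12.8
eef_pos: [0.4784, 0.2217, 0.0531]
eef_rot: [0.305, 3.124, 0.002]
ft_force: [0.4, -0.0, -0.1]
opening: 0.0852
gripper_force: 0.0
```

>>> {"fn": "drive_tool", "kwargs": {"commands": [[1, 0, 0, 0, 0], [1, 0, 0, 0, 0], [1, 0, 0, 0, 0], [1, 0, 0, 0, 0], [1, 0, 0, 0, 0]], "squeeze": 50}}

```text
clock: 13.42
eef_pos: [0.4778, 0.2214, 0.0526]
eef_rot: [0.306, 3.125, 0.001]
ft_force: [-0.9, -0.5, 5.5]
opening: 0.0512
gripper_force: 53.5
```

>>> {"fn": "drive_tool", "kwargs": {"commands": [[1, -6, 1.2, 0.5, 0], [1, -14, 3, 0.5, 0], [1, -23, 5, 0.5, 0], [1, -33, 7, 0.5, 0], [1, -43, 9, 0.5, 0], [1, -53, 11, 0.5, 0], [1, -63, 13, 0.5, 0], [1, -72, 15, 0.5, 0], [1, -79, 16.3, 0, 0], [1, -83, 17, 0, 0], [1, -83, 17, 0, 0]]}}

```text
clock: 14.8
eef_pos: [0.3945, 0.239, 0.0525]
eef_rot: [0.304, 3.124, 0.003]
ft_force: [2.5, -0.5, 8.5]
opening: 0.0512
gripper_force: 53.8
```

>>> {"fn": "drive_tool", "kwargs": {"commands": [[0, 0, 0, 0, 0], [-1, 0, 0, 0, 0], [-1, 0, 0, 0, 0], [-1, 0, 0, 0, 0], [-1, 0, 0, 20, 0], [-1, 20, -4, 25, 0], [-1, 40, -8, 25, 0], [-1, 49, -9.5, 25, 0], [-1, 49, -9.5, 25, 0]]}}

```text
clock: 15.92
eef_pos: [0.4436, 0.2282, 0.0759]
eef_rot: [-0.308, -3.126, 0.001]
ft_force: [-0.0, -0.2, 0.7]
opening: 0.0856
gripper_force: 0.0
```

```bash
python3 - <<'E'
from h import *
c=shot('wrist','w5.png'); t=shot('top','top2.png');s=manip.state();print(s['ft_force'],s['opening'],s['eef_pos'])
d=t['color'][:,:,::-1][140:280,150:260]
o=np.zeros((560,800,3),np.uint8);o[:,:440]=cv2.resize(d,None,fx=4,fy=4,interpolation=cv2.INTER_CUBIC);o[:270,440:]=cv2.resize(c['color'][:,:,::-1],(360,270));cv2.imwrite('pics/c5.png',o)
E
```

```text
[ 0.31846775 -0.19076634  0.57584134] 0.08548320898391046 [0.44218178 0.22818368 0.07570873]
```

View pics/c5.png

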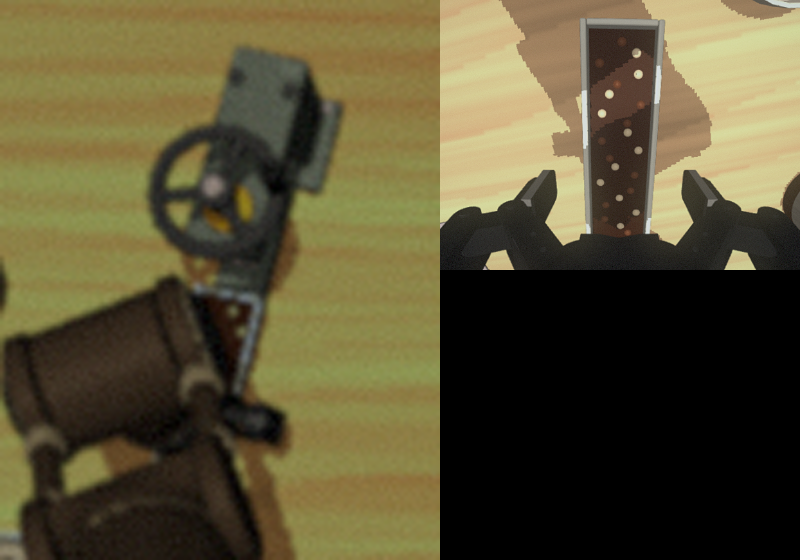

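The left panel shows the tray clear of the plate, rear rim corners at (190,287) and (262,294), with the wheel still open. In the wrist panel the tray is symmetric between the fingers, front corners (221,31) and (347,32) in full pixels.

```bash
python3 - <<'E'
from h import *
c=cam('wrist');t=cam('top')
print([ray(c,p,.06).round(4) for p in((221,31),(347,32))])
print([ray(t,(150+u/4,140+v/4),.06).round(4) for u,v in((190,287),(262,294))])
E
```

```text
[array([0.3406, 0.227 , 0.06  ]), array([0.3504, 0.2744, 0.06  ])]
[array([0.5394, 0.2357, 0.06  ]), array([0.5347, 0.1804, 0.06  ])]
```

>>> {"fn": "drive_tool", "kwargs": {"commands": [[-1, 1, 0, -15, 0], [-1, 1, 0, -23, 0], [-1, 1, 0, -23, 0], [1, 1, 0, -23, 0], [1, 1, 0, -23, 0], [1, 1, 0, -23, 0], [1, 1, 0, -23, 0], [1, 1, 0, -23, 0], [1, 1, 0, -23, 0]], "squeeze": 80}}

```text
clock: 17.15
eef_pos: [0.4449, 0.2291, 0.0543]
eef_rot: [0.305, 3.125, 0.002]
ft_force: [0.1, 1.1, 5.6]
opening: 0.0503
gripper_force: 85.7
```

>>> {"fn": "drive_tool", "kwargs": {"commands": [[1, 0, 0, 2, 0], [1, 0, 0, 6, 0], [1, -3, 0, 13, 0], [1, -8, 0, 22, 0], [1, -15, 0, 34, 0], [1, -23, 0, 46, 0], [1, -30, 0, 57, 0], [1, -36, 0, 65, 0], [1, -39, 0, 69, 0], [1, -40, 0, 70, 0], [1, -40, 0, 70, 0]]}}

```text
clock: 18.52
eef_pos: [0.4038, 0.2286, 0.1233]
eef_rot: [-0.305, -3.127, 0.0]
ft_force: [0.4, 0.8, -2.4]
opening: 0.0503
gripper_force: 84.8
```

>>> {"fn": "drive_tool", "kwargs": {"commands": [[1, 3, -8, 0, 0], [1, 8, -24, 0, 1], [1, 18, -48, 0, 2], [1, 30, -78, 0, 4], [1, 43, -110, 0, 6], [1, 56, -142, 0, 8], [1, 69, -174, 0, 9], [1, 82, -206, 0, 10], [1, 95, -238, 0, 11], [1, 108, -270, 0, 12], [1, 121, -302, 0, 13], [1, 133, -332, 0, 14]]}}

```text
clock: 20.02
eef_pos: [0.537, -0.1052, 0.123]
eef_rot: [0.078, -3.14, -0.0]
ft_force: [0.7, -1.1, -2.1]
opening: 0.0502
gripper_force: 84.8
```

>>> {"fn": "drive_tool", "kwargs": {"commands": [[1, 11, -28, 0, 1], [1, 21, -53, 0, 2], [1, 29, -74, 0, 3], [1, 36, -91, 0, 4], [1, 41, -103, 0, 5], [1, 43, -109, 0, 5], [1, 43, -109, 0, 5], [1, 43, -109, 0, 5], [1, 43, -109, 0, 5]]}}

```text
clock: 21.15
eef_pos: [0.5797, -0.2117, 0.1234]
eef_rot: [0.216, -3.134, -0.0]
ft_force: [0.4, 0.1, -1.8]
opening: 0.0505
gripper_force: 84.8
```

```bash
python3 - <<'E'
from h import *
c=shot('wrist','w6.png'); t=shot('top','top3.png');s=manip.state();print(s['ft_force'],s['eef_rot'],s['opening'],s['eef_pos'])
d=t['color'][:,:,::-1][140:260,280:390]
o=np.zeros((480,800,3),np.uint8);o[:,:440]=cv2.resize(d,None,fx=4,fy=4,interpolation=cv2.INTER_CUBIC);o[:270,440:]=cv2.resize(c['color'][:,:,::-1],(360,270));cv2.imwrite('pics/c6.png',o)
E
```

```text
[-0.16984604  0.33133549 -2.43443147] [ 2.15677557e-01 -3.13412136e+00 -9.13855207e-05] 0.0507631787503889 [ 0.57983737 -0.21190409  0.12353632]
```

View pics/c6.png

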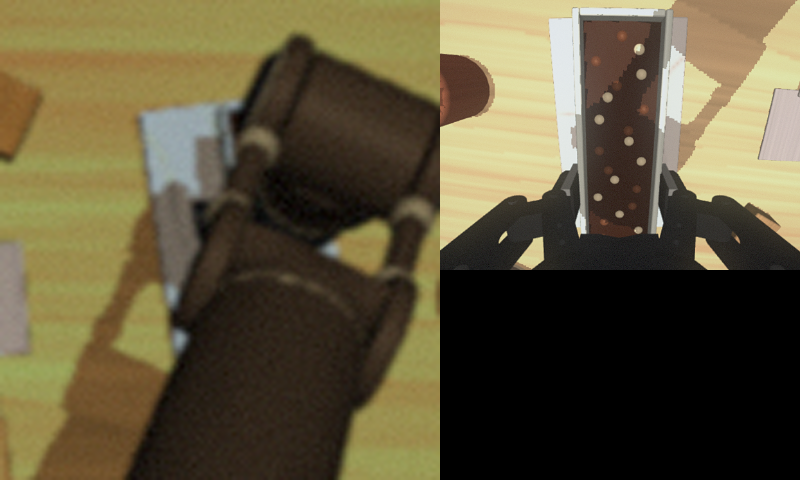

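The wrist panel shows the tray parallel to the slab and centred across it; slab near corners are about (171,28) and (386,24) in full pixels. A quick check along the length:

```bash
python3 - <<'E'
from h import *
c=cam('wrist')
S=np.array([ray(c,p,.016) for p in((171,28),(386,24))]);print(S.round(4)); d=np.radians(8);m=S.mean(0)[:2]
print('slab centre',m+.125*np.array([np.cos(d),np.sin(d)]))
T=np.array([ray(c,((u-440)*1.5556,v*1.5556),.0713+.06-.0305) for u,v in((574,9),(671,16))]);print(T.round(4))
for z in(.12,.13,.14): print(z,[ray(c,((u-440)*1.5556,v*1.5556),z).round(4) for u,v in((574,9),(671,16))])
E
```

```text
[[ 0.4682 -0.2955  0.016 ]
 [ 0.4471 -0.1605  0.016 ]]
slab centre [ 0.58147244 -0.21064932]
[[ 0.4761 -0.2537  0.1008]
 [ 0.4718 -0.1933  0.1008]]
0.12 [array([ 0.4804, -0.2495,  0.12  ]), array([ 0.4766, -0.197 ,  0.12  ])]
0.13 [array([ 0.4826, -0.2473,  0.13  ]), array([ 0.4791, -0.1988,  0.13  ])]
0.14 [array([ 0.4849, -0.245 ,  0.14  ]), array([ 0.4817, -0.2007,  0.14  ])]
```

>>> {"fn": "drive_tool", "kwargs": {"commands": [[1, 1, 1, -8, 0], [1, 1, 1, -24, 0], [1, 1, 1, -42, 0], [1, 1, 1, -58, 0], [1, 1, 1, -70, 0], [1, 1, 1, -77, 0], [1, 1, 1, -80, 0], [1, 1, 1, -81, 0], [1, 1, 1, -81, 0], [1, 1, 1, -81, 0]]}}

```text
clock: 22.5
eef_pos: [0.5813, -0.2116, 0.0431]
eef_rot: [-0.215, 3.133, -0.001]
ft_force: [0.5, 0.3, -2.5]
opening: 0.0507
gripper_force: 84.8
```

>>> {"fn": "drive_tool", "kwargs": {"commands": [[1, 0, 0, -0.5, 0], [1, 0, 0, -1, 0], [1, 0, 0, -1.5, 0], [1, 0, 0, -1.5, 0]]}}

```text
clock: 23.0
eef_pos: [0.5808, -0.2113, 0.0409]
eef_rot: [0.215, -3.134, -0.0]
ft_force: [0.4, -0.9, -3.2]
opening: 0.0503
gripper_force: 84.8
```

>>> {"fn": "drive_tool", "kwargs": {"commands": [[1, 0, 0, -0.5, 0], [1, 0, 0, -1, 0], [1, 0, 0, -1, 0]]}}

```text
clock: 23.38
eef_pos: [0.5809, -0.2114, 0.0404]
eef_rot: [0.215, -3.134, -0.0]
ft_force: [-1.2, 0.5, 0.9]
opening: 0.0504
gripper_force: 85.2
```

>>> {"fn": "drive_tool", "kwargs": {"commands": [[1, 0, 0, -0.5, 0], [1, 0, 0, -0.5, 0]]}}

```text
clock: 23.62
eef_pos: [0.5809, -0.2114, 0.0403]
eef_rot: [0.215, -3.134, -0.0]
ft_force: [-3.1, 1.9, 5.1]
opening: 0.0503
gripper_force: 85.8
```

>>> {"fn": "drive_tool", "kwargs": {"commands": [[1, 0, 0, 0.5, 0], [-0.4, 0, 0, 0.5, 0], [-0.8, 0, 0, 0.5, 0], [-0.8, 0, 0, 0.5, 0], [-0.8, 0, 0, 0.5, 0], [-0.8, 0, 0, 20, 0], [-0.8, 0, 0, 60, 0], [-0.8, 0, 0, 110, 0], [-0.8, -30, 0, 160, 0], [-0.8, -80, 0, 180, 0], [-0.8, -130, 0, 180, 0], [-0.8, -180, 0, 180, 0]], "squeeze": 20}}

```text
clock: 25.12
eef_pos: [0.4, -0.2117, 0.2215]
eef_rot: [-0.215, 3.131, -0.004]
ft_force: [-0.3, -0.3, 0.4]
opening: 0.0769
gripper_force: 0.0
```

>>> {"fn": "drive_tool", "kwargs": {"commands": [[-0.8, 0, 50, 0, 0], [-0.8, 0, 50, 0, 0], [-0.8, 0, 50, 0, 0]]}}

```text
clock: 25.5
eef_pos: [0.4017, -0.1618, 0.2208]
eef_rot: [-0.216, 3.132, -0.003]
ft_force: [-0.1, -0.7, -1.2]
opening: 0.0769
gripper_force: 0.0
```

```bash
python3 - <<'E'
from h import *
t=shot('top','top4.png');s=shot('side','side4.png');st=manip.state();print(st['clock'],st['ft_force'],st['eef_pos'])
o=np.zeros((600,800,3),np.uint8)
o[:440,:360]=cv2.resize(t['color'][:,:,::-1][150:260,290:380],None,fx=4,fy=4,interpolation=cv2.INTER_CUBIC)
o[:420,365:785]=cv2.resize(s['color'][:,:,::-1][130:340,200:410],None,fx=2,fy=2)
cv2.imwrite('pics/c7.png',o)
E
```

```text
25.6 [0.09381192 0.0413322  0.50784164] [ 0.40168743 -0.16207718  0.22026522]
```

View pics/c7.png

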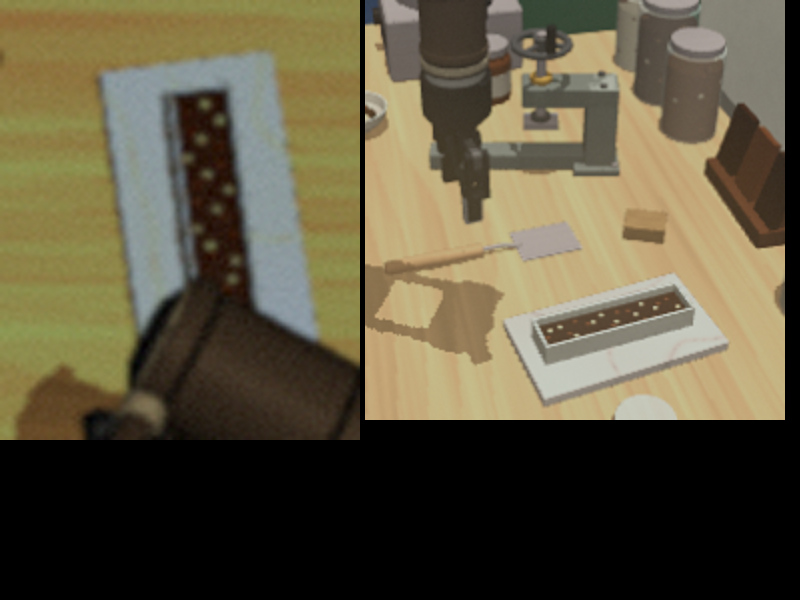

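The tray lies wholly on the slab and parallel to it (side panel, about (615,325)). The press is open at (540,120), the spatula and box look undisturbed, and the gripper is clear, so I'm handing in.

```bash
python3 -c "
from cell import manip
print(manip.close_job())"
```

```text
the job is handed in; nothing more can be done
None
```

The press is wound fully open to its stop, the tray sits level and wholly on the marble slab along its length, and the job was handed in at about 26 s with the robot touching nothing; no verdict was returned.

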